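# Raise the ratchet serving riser three clicks and load its tray

## Task

Pull up the black knob of the ratchet riser until its small round tray has risen by exactly three clicks, no more. The knob is on a spring, so pull slowly, feel for each click, and do not draw the spring out to near its stop. Let the knob right back down so that the column rests on its pawl, and only then gently stand the salt shaker upright, wholly on the tray; leave the spice jar and the egg cup undisturbed.

Things in the scene. Friction and masses are not known exactly. Their poses are not given: they have to be found in the camera images.
- riser: Riser, fixed to the worktop: steel foot 110 x 215 x 12 mm, upright guide to 106 mm height; in it a square steel column with saw teeth carries an aluminium cross-arm 24 mm wide, 10 mm thick, with a black knob at one end, over the column, and a round tray at the other. Origin: on the worktop, on the column's axis; z up; the arm points along +y; the pawl housing is on the -x side.
- pawl (a point): Tip of the sprung pawl holding the column from riser -x, 86 mm up. Notches are 10 mm apart, one click each; at the start the column (0.2 to 0.8 kg, hidden) rests in one, with four or more above. A slow pull grows to 10 to 18 N before a click; then the column jumps up some mm, the pull drops at once by 1.7 to 3 N and grows again. Held so, it stands up to 9 mm above its notch; let down, it rests.
- tray (a point): Centre of the top face of the flat round wooden tray (110 mm across, 8 mm thick), 115 mm from the column's axis along riser +y. At the start 160 or 170 mm above the worktop, depending on the notch; it moves only up and down, with the column.
- knob (a point): Middle of the upright black knob, 30 mm across, 25 mm tall, over the column, free all round. Its 8 mm stem draws up out of the column against a spring of 320 N/m, stop at 64 mm; over 60 mm (19 N) is overstrained. Home (slack) it is 34.5 mm higher than tray; what it is higher than that is the draw. Home, its underside is 18 mm above the collar (22 mm across) on the arm.
- salt_shaker: Salt shaker, loose, about 0.15 kg: upright round glass 44 mm across to 74 mm height, grey domed top 34 mm across, 90 mm tall in all. Origin: centre of its underside, z up.
- spice_jar: Bystander: round spice jar with green cap, 46 mm across, 106 mm tall. Origin: centre of its underside. It stands in the same row as the salt shaker and the egg cup, order changing.
- egg_cup: Bystander: egg cup with an egg, 49 mm across, 81 mm tall. Origin: centre of its underside.

How it is judged:
By the outcome, as a careful person would: the job done as asked, in the order asked, and still so for the second after the job is handed in, with the robot touching nothing.
It also fails if it takes over 72 s, if anything falls off the work surface, if the arm or the gripper's body presses on something with over 40 N, if the wrist force passes 120 N, or if a joint passes its speed limit or range.

## Robot

A 6-joint arm with a two-finger parallel gripper is mounted at the origin on a cart in front of the work surface, level with it; the furniture and walls round the work are solid. World frame = base frame: x ahead of the robot, y to its left, z up, the work surface at z = 0. Lengths are in mm, angles in rad, forces in N, time in s.
With the tool pointing down it reaches from about 275 to 975 mm from the base axis. Payload 8.4 kg.
Tool frame: the origin (TCP) lies at the very end of the fingers, on their centre line; the grasp point (between the pads) lies grip_depth behind it (grip_depth is the distance from the TCP to the grasp point, in mm); z points along the fingers, y is the line along which they close (so a half turn about z gives the same grasp; the last joint's range is limited). The gripper opens to 92 mm and grips with 3 to 60 N. Pads are 20 mm wide; open, the fingers measure 128 mm over their backs; the gripper's body (75 mm by 189 mm) begins 69 mm behind the grasp point.
Start: joints at [-1.13, 0.353, 1.633, -0, 1.155, -0.002], TCP at [267.793, -564.725, 191.483] pointing down, gripper open.
Joint ranges: [-2.63, 2.63], [-0.92, 2.1], [0.06, 2.66], [-1.3, 4.44], [0, 2.69], [-3.02, 3.02]. Speed limits (rad/s): [2.22, 2.22, 2.79, 3.14, 3.14, 3.14].

## Interface

Orientations are given as a unit quaternion [w, x, y, z].
In Python, from plant import get_state, read_camera, finish_job, grip_depth gives the robot as it stands.
- The arm moves only by the tool servo_tool, never from a script. Its argument "moves" is a list that holds one entry, the list of rows, each a list of 7 numbers: the shift along the tool's x, y, z in cm, then the turn, a rotation vector about the tool's x, y, z in rad, then the finger opening in cm, from 0 to 9.19. A call has 1 to 10 rows; each row shifts and turns the commanded pose from where the row before left it, along the tool's axes as they then stand; what a row does not reach is not made up. A row lasts 1/10 s, in which the tool goes at most 50 mm and 8.59 degrees, less where a joint would pass 70% of its speed; a pose out of reach is approached as far as the arm can. A call with a gripper value outside its range is refused whole. The fingers move at their own pace and stop on an object; the grip force is fixed at half the most. Time passes only in rows, so rows that do not move let the fingers close. It gives the time, the measured TCP pose, the force, the opening and the grip force at its end, in the units of the state.
- get_state(): the state, without advancing time (a new reading comes with each control period).
- read_camera(name): name is "side" or "top" or "wrist"; returns a dict with "pixels" (480x640x3 uint8, red, green, blue), "K" (3x3 intrinsics, pixels), "position" and "orientation" of the camera in the world. Camera axes: x right, y down, z forward; pixel columns grow to the right and rows downward; lengths in mm; the calibration is good to about 2 mm. A picture is of the moment at which its call begins. There is no depth.
- finish_job(): hands the job in; it is judged then, once.
The state is a dict: "time_s": time; "joints": joint angles; "joint_velocities": joint speeds; "effort": joint torques, N m; "tool_pos": TCP position; "eef_rot": TCP orientation; "force": force on the tool from outside, world axes, zero at the start; "wrist_torque": the same for the moment, N m; "opening": finger opening in mm; "grip_force": force on a finger pad.
Only numpy, scipy, OpenCV 4.12 (cv2) and the standard library are available. Lean on these libraries where they do the work, as an engineer would, in place of code of your own. Each camera call takes 0.05 s, during which the arm holds its last target. There are 200 camera calls.

## Working session

There is one attempt and no reset: what is moved stays moved. The work goes in short steps, Python scripts to look and compute and a tool call to move; the robot and the scene stay as the last step left them, time stands still between calls to the robot, and variables do not carry over. Pictures are saved under pics/ and viewed, at most 10 in all, crops included, and the job is handed in when it is done.

Besides the shell and the picture viewer there is one more tool, called after "Emit:" as name(argument=value, ...) on one line, values as JSON. servo_tool: Moves the arm, as the interface text tells. Its arguments: {"type":"object","properties":{"moves":{"type":"array"}},"required":["moves"]}

```bash
mkdir -p pics; ls; cat > h.py <<'E'
import numpy as np, cv2
from scipy.spatial.transform import Rotation as R
from plant import *
def rot(q): return R.from_quat([q[1],q[2],q[3],q[0]]).as_matrix()
def ray(c,u,v):
    d=rot(c["orientation"])@np.linalg.inv(c["K"])@np.array([u,v,1.]); return np.array(c["position"],float),d/np.linalg.norm(d)
def onz(c,u,v,z):
    p,d=ray(c,u,v); return p+d*(z-p[2])/d[2]
def tri(*rs):
    A=np.zeros((3,3));b=np.zeros(3)
    for p,d in rs:
        M=np.eye(3)-np.outer(d,d);A+=M;b+=M@p
    x=np.linalg.solve(A,b); return x,[np.linalg.norm((np.eye(3)-np.outer(d,d))@(x-p)) for p,d in rs]
def proj(c,X):
    q=np.array(c["K"])@(rot(c["orientation"]).T@(np.array(X,float)-np.array(c["position"]))); return q[:2]/q[2]
def save(c,n): cv2.imwrite(f"pics/{n}.png",c["pixels"][:,:,::-1])
E
python3 - <<'E'
from h import *
import pickle
print(grip_depth,get_state())
for n in("side","top"):
    c=read_camera(n);save(c,n+"0");pickle.dump(c,open(n+"0.pkl","wb"));print(n,c["position"],c["orientation"],c["K"])
E
```

```text
pics
18.700000000000003 {'time_s': 0.0, 'joints': array([-1.13039988e+00,  3.53636549e-01,  1.63417151e+00, -2.23278772e-05,
        1.15517587e+00, -2.38978980e-03]), 'joint_velocities': array([ 6.67902228e-05, -1.69051463e-04,  1.55885593e-03, -1.02413553e-03,
       -6.68305518e-04,  6.06911406e-04]), 'effort': array([ 1.89357430e-03, -5.93836999e+01, -3.34222341e+01,  6.96827425e-02,
        2.30883347e-02, -1.10236358e-04]), 'tool_pos': array([ 267.5530987 , -564.23360723,  190.75496624]), 'eef_rot': array([-6.76799570e-04,  9.75591255e-01,  2.19593304e-01, -1.61097626e-04]), 'force': array([0.56360804, 0.02583782, 0.38348843]), 'wrist_torque': array([0.04062223, 0.04928637, 0.05367621]), 'grip_force': 0.0, 'opening': 91.86836024962483}
side [ 69.88196212 908.3369634  538.97745408] [ 0.1204715  -0.19974649  0.80706244 -0.54243726] [[463.05773924   0.         320.97103992]
 [  0.         463.05773924 247.42868815]
 [  0.           0.           1.        ]]
top [-413.0451411    74.64565116 1304.40534589] [ 0.22276151 -0.62854994  0.70321829 -0.24654882] [[566.81728111   0.         321.01392738]
 [  0.         566.81728111 243.91424488]
 [  0.           0.           1.        ]]
```

View pics/side0.png

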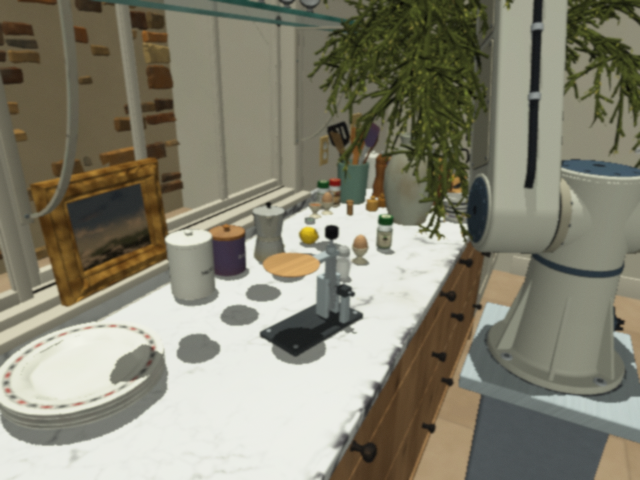

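View pics/top0.png

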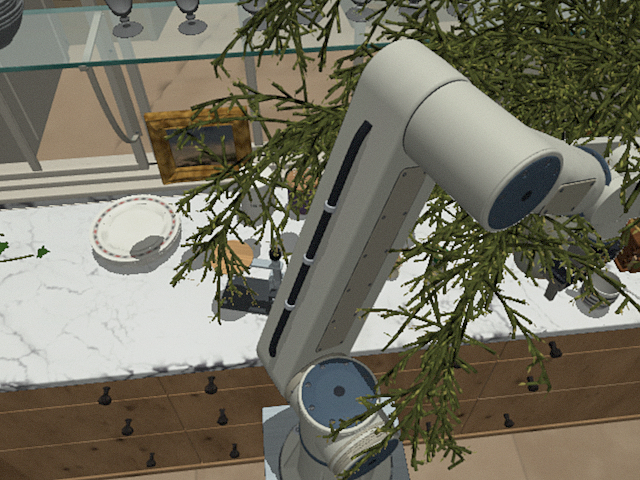

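Side view: knob (332,232), tray centre (291,265), the salt shaker's grey dome (343,251) behind the riser, egg (360,243), spice jar (385,232). Top view: knob (276,254), tray (233,257), with the arm covering the row of things.

```bash
python3 - <<'E'
from h import *
import pickle
s=pickle.load(open("side0.pkl","rb"));t=pickle.load(open("top0.pkl","rb"))
print("knob",tri(ray(s,332,232),ray(t,276,254)))
print("tray",tri(ray(s,291,265),ray(t,233,257)))
for n,u,v,z in(("salt dome",343,250,85),("egg",360,241,70),("spice",385,218,103),("tray165",291,265,165)): print(n,onz(s,u,v,z))
def mask(c,lo,hi,box):
    h=cv2.cvtColor(c["pixels"],cv2.COLOR_RGB2HSV); m=cv2.inRange(h,lo,hi);k=np.zeros_like(m);x0,y0,x1,y1=box;k[y0:y1,x0:x1]=m[y0:y1,x0:x1]
    ys,xs=np.nonzero(k);return len(xs),xs.min(),xs.max(),ys.min(),ys.max(),xs.mean(),ys.mean()
print(mask(s,(5,90,120),(22,255,255),(255,245,325,285)))
cr=np.hstack([cv2.resize(s["pixels"][200:340,245:405],(0,0),fx=2.5,fy=2.5,interpolation=2),cv2.resize(t["pixels"][225:365,195:355],(0,0),fx=2.5,fy=2.5,interpolation=2)])
cv2.imwrite("pics/crop0.png",cr[:,:,::-1])
E
```

```text
knob (array([449.78664441,  93.89018374, 202.0822728 ]), [np.float64(0.19067890996043002), np.float64(0.19067890996033357)])
tray (array([483.50655834, 203.74663779, 162.90441236]), [np.float64(0.45412016747756834), np.float64(0.45412016747761674)])
salt dome [501.69622144 -86.53622707  85.        ]
egg [ 501.76207522 -201.28806663   70.        ]
spice [ 477.85021978 -330.28877352  103.        ]
tray165 [481.86025207 207.20246804 165.        ]
(1089, np.int64(263), np.int64(319), np.int64(252), np.int64(276), np.float64(290.40771349862257), np.float64(264.19742883379246))
```

View pics/crop0.png

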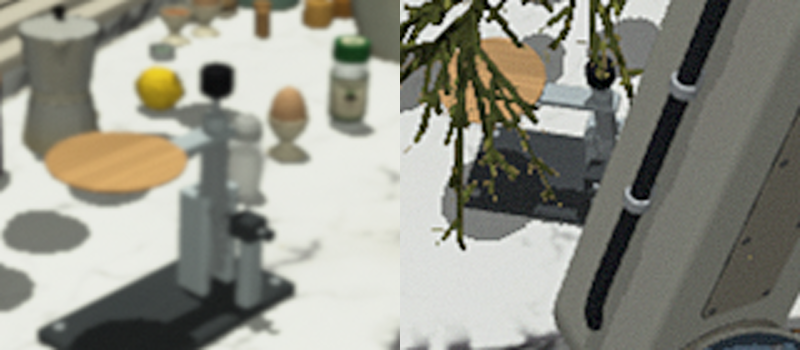

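The cropped views confirm it: the tray heading is about 73° from the knob, and the shaker is next in the row. I'm moving nearer for a wrist view.

Emit:
servo_tool(moves=[[[3.1, -3.5, -1.2, 0, 0, 0, 9.1], [3.1, -3.5, -1.2, 0, 0, 0, 9.1], [3.1, -3.5, -1.2, 0, 0, 0, 9.1], [3.1, -3.5, -1.2, 0, 0, 0, 9.1], [3.1, -3.5, -1.2, 0, 0, 0, 9.1], [3.1, -3.5, -1.2, 0, 0, 0, 9.1], [3.1, -3.5, -1.2, 0, 0, 0, 9.1], [0, 0, -1, 0, 0, -0.14, 9.1], [0, 0, -1, 0, 0, -0.14, 9.1], [0, 0, -1, 0, 0, -0.14, 9.1]]])

```text
time_s: 1.1
tool_pos: [358.9, -249.7, 305.8]
eef_rot: [-0.0, 0.907, 0.421, -0.0]
force: [-0.1, 0.5, 0.4]
opening: 91.2
grip_force: 0.0
```

```bash
cat >> h.py <<'E'
def delta(xyz,yaw_y=None):
    s=get_state();M=rot(s["eef_rot"]);d=M.T@(np.array(xyz)-s["tool_pos"])/10
    a=np.degrees(np.arctan2(M[1,1],M[0,1]));o=f"t{s['time_s']:.2f} pos{s['tool_pos'].round(1)} F{s['force'].round(1)} yang{a:.1f} tiltz{M[:,2].round(3)} tool-delta cm{d.round(2)}"
    if yaw_y is not None:o+=f" turnz {-np.radians((yaw_y-a+90)%180-90):.3f}"
    print(o)
E
python3 - <<'E'
from h import *
import pickle
delta((450,0,330),-17)
for n in("side","wrist"):
    c=read_camera(n);save(c,n+"1");pickle.dump(c,open(n+"1.pkl","wb"));
print(c["position"],rot(c["orientation"]),c["K"][0,0],get_state()["joints"])
E
```

```text
t1.10 pos[ 358.9 -249.7  305.8] F[-0.1  0.5  0.4] yang-40.2 tiltz[-0.  0. -1.] tool-delta cm[24.96 -9.14 -2.42] turnz -0.404
[ 410.65706001 -188.54656136  500.54688434] [[ 0.76938154 -0.61320774 -0.17896458]
 [-0.63878839 -0.73804283 -0.21735265]
 [ 0.00119881  0.28154761 -0.95954651]] 358.3184871981522 [-6.12088530e-01 -5.20003494e-02  1.85869460e+00  1.22765479e-05
  1.33318533e+00  9.33086084e-02]
```

View pics/wrist1.png

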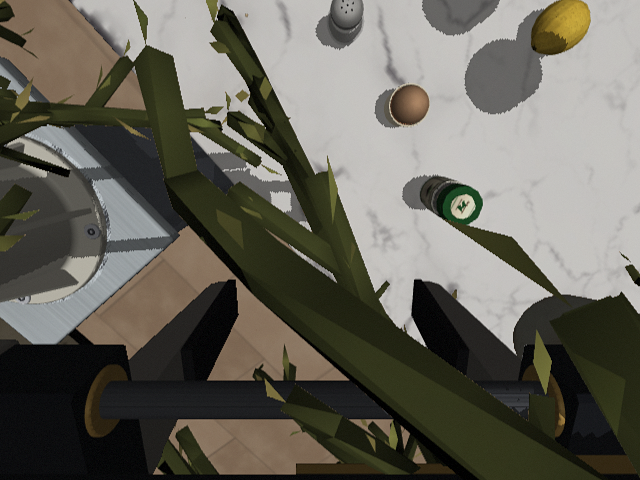

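The wrist view shows the shaker dome at (346,10), egg at (409,104) and green jar cap at (463,203). The branches exert no force on the arm. I'll carry on to above the riser.

Emit:
servo_tool(moves=[[[4.4, -1.75, -0.4, 0, 0, 0, 9.1], [4.4, -1.75, -0.4, 0, 0, 0, 9.1], [4.4, -1.75, -0.4, 0, 0, 0, 9.1], [4.4, -1.75, -0.4, 0, 0, 0, 9.1], [4.4, -1.75, -0.4, 0, 0, 0, 9.1], [4.4, -1.75, -0.4, 0, 0, 0, 9.1], [0, 0, 0, 0, 0, -0.135, 6], [0, 0, 0, 0, 0, -0.135, 6], [0, 0, 0, 0, 0, -0.135, 6], [0, 0, 0, 0, 0, 0, 6]]])

```text
time_s: 2.2
tool_pos: [450.5, 18.5, 328.6]
eef_rot: [-0.0, 0.806, 0.592, -0.001]
force: [-0.9, 0.3, -0.2]
opening: 61.2
grip_force: 0.0
```

```bash
python3 - <<'E'
from h import *
import pickle
delta((450,94,250),-17)
for n in("side","top","wrist"):
    c=read_camera(n);save(c,n+"2");pickle.dump(c,open(n+"2.pkl","wb"))
print(c["position"])
E
```

```text
t2.20 pos[450.5  18.5 328.6] F[-0.9  0.3 -0.2] yang-17.5 tiltz[-0.001 -0.    -1.   ] tool-delta cm[ 7.19 -2.3   7.86] turnz -0.008
[475.49240019  94.53512539 522.16976104]
```

View pics/wrist2.png

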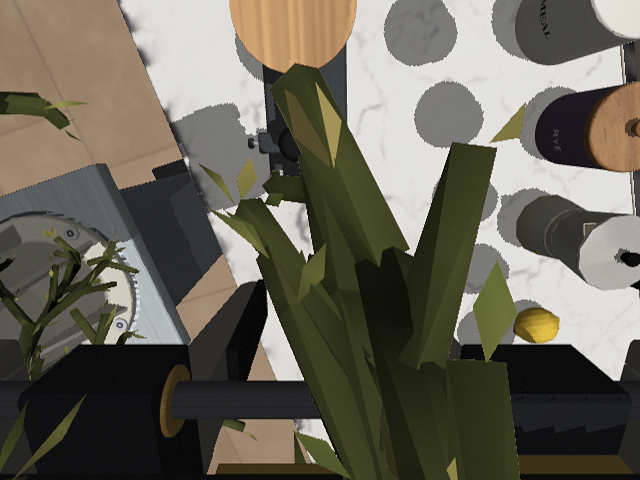

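The wrist view shows the tray at columns 229–357, cut off by the image top, with its lower edge at row 76. A branch hides the knob around (300,130).

```bash
python3 - <<'E'
from h import *
import pickle
L=lambda n:pickle.load(open(n+".pkl","rb"))
s0,w1,s2,t2,w2=L("side0"),L("wrist1"),L("side2"),L("top2"),L("wrist2")
def msk(c,lo,hi,box):
    h=cv2.cvtColor(c["pixels"],cv2.COLOR_RGB2HSV); m=cv2.inRange(h,lo,hi);k=np.zeros_like(m);x0,y0,x1,y1=box;k[y0:y1,x0:x1]=m[y0:y1,x0:x1];return k
def big(k):
    c=max(cv2.findContours(k,cv2.RETR_EXTERNAL,cv2.CHAIN_APPROX_NONE)[0],key=cv2.contourArea);return c[:,0,:]
# tray contour in wrist2 -> circle on plane
k=big(msk(w2,(5,70,100),(22,255,255),(200,0,380,90)))
k=k[(k[:,1]>2)]
for z in(155,160,165,170,175):
    P=np.array([onz(w2,u,v,z)[:2] for u,v in k]);A=np.c_[2*P,np.ones(len(P))];x=np.linalg.lstsq(A,(P**2).sum(1),rcond=None)[0]
    print(z,x[:2].round(1),"d",round(2*np.sqrt(x[2]+x[:2]@x[:2]),1))
kt=big(msk(s2,(5,90,120),(22,255,255),(255,240,325,290)));e=cv2.fitEllipse(kt);print("side tray",e, [onz(s2,*e[0],z).round(1) for z in (160,165,170)])
kk=big(msk(s2,(0,0,0),(180,255,60),(322,220,342,245)));print("side knob",cv2.boundingRect(kk))
x,y,w,h=cv2.boundingRect(kk)
print([onz(s2,x+w/2,y+h/2,z).round(1) for z in(194.5,199.5,204.5)])
x,r=tri(ray(w1,346,10),ray(s0,343,249));print("salt",x,r)
cr=np.hstack([cv2.resize(s2["pixels"][200:340,245:405],(0,0),fx=2.5,fy=2.5,interpolation=2),cv2.resize(t2["pixels"][195:335,225:385],(0,0),fx=2.5,fy=2.5,interpolation=2)])
cv2.imwrite("pics/crop2.png",cr[:,:,::-1])
E
```

```text
155 [483.3 214. ] d 114.1
160 [483.2 212.4] d 112.6
165 [483.1 210.8] d 111.0
170 [483.  209.1] d 109.5
175 [482.9 207.5] d 107.9
side tray ((290.2640075683594, 264.2748718261719), (23.631521224975586, 55.70890426635742), 90.74483489990234) [array([490.3, 195.6, 160. ]), array([484.8, 205. , 165. ]), array([479.2, 214.4, 170. ])]
side knob (326, 226, 12, 13)
[array([457.3,  78. , 194.5]), array([451.7,  90.1, 199.5]), array([446.1, 102.1, 204.5])]
salt [ 509.30692314 -106.22814497   78.64903166] [np.float64(1.015685989048968), np.float64(1.0156859890489718)]
```

View pics/crop2.png

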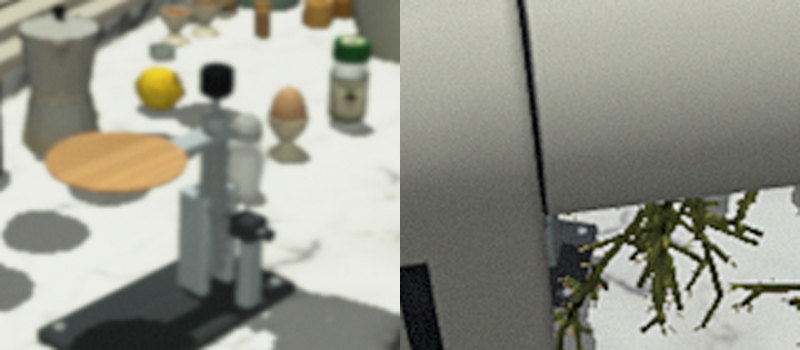

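The side crop is consistent with knob (332,232) and tray (290,264). I take the tray at about (482,209,170) and the knob at about (446,101,204). Next I go above the knob and look again.

Emit:
servo_tool(moves=[[[2.6, -1.0, 1.5, 0, 0, 0, 6], [2.6, -1.0, 1.5, 0, 0, 0, 6], [2.55, -0.9, 1.5, 0, 0, 0.017, 6], [0, 0, 1.5, 0, 0, 0, 6], [0, 0, 1.5, 0, 0, 0, 6], [0, 0, 0, 0, 0, 0, 6]]])

```text
time_s: 2.95
tool_pos: [444.9, 100.8, 252.7]
eef_rot: [-0.001, 0.812, 0.584, -0.002]
force: [0.6, 0.4, 0.2]
opening: 60.0
grip_force: 0.0
```

```bash
python3 - <<'E'
from h import *
import pickle
delta((446,101,198),-18.5)
for n in("side","wrist"):
    c=read_camera(n);save(c,n+"3");pickle.dump(c,open(n+"3.pkl","wb"))
print(c["position"])
for X in((446,101,217),(446,101,204.5),(482,209,170),(509,-106,85)):print(X,proj(c,X))
E
```

```text
t2.95 pos[444.9 100.8 252.7] F[0.6 0.4 0.2] yang-18.5 tiltz[-0.003 -0.001 -1.   ] tool-delta cm[0.06 0.11 5.47] turnz -0.000
[471.77802398 176.80306048 447.03781983]
(446, 101, 217) [324.44024298 259.34225917]
(446, 101, 204.5) [324.46942482 253.56801051]
(482, 209, 170) [324.34763818  87.17428247]
(509, -106, 85) [431.78242727 364.68134134]
```

View pics/wrist3.png

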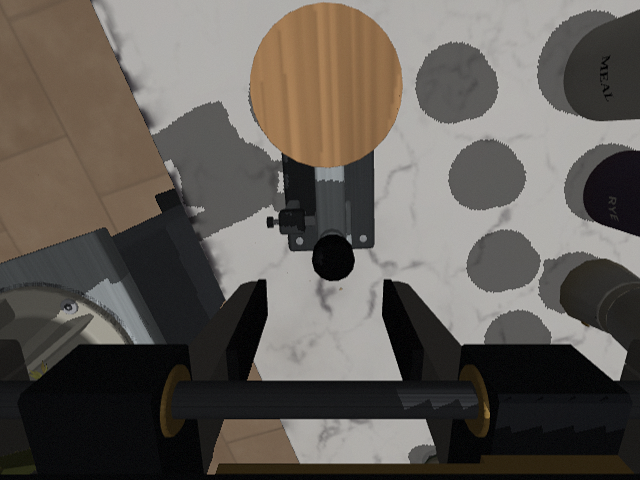

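Clear view: tray circle at (326,85), radius about 76 px, and knob centre at about (333,257).

```bash
python3 - <<'E'
from h import *
import pickle
L=lambda n:pickle.load(open(n+".pkl","rb"))
w,s=L("wrist3"),L("side3")
h=cv2.cvtColor(w["pixels"],cv2.COLOR_RGB2HSV)
m=cv2.inRange(h,(5,70,100),(22,255,255));m[175:]=0;m[:,:235]=0;m[:,420:]=0
k=max(cv2.findContours(m,0,1)[0],key=cv2.contourArea)[:,0]
for z in(160,165,170,175):
    P=np.array([onz(w,u,v,z)[:2] for u,v in k]);c,r=cv2.minEnclosingCircle(P.astype(np.float32));A=np.c_[2*P,np.ones(len(P))];x=np.linalg.lstsq(A,(P**2).sum(1),rcond=None)[0]
    print(z,x[:2].round(1),"d",round(2*np.sqrt(x[2]+x[:2]@x[:2]),1))
m=cv2.inRange(h,(0,0,0),(180,255,45));m[:225]=0;m[290:]=0;m[:,:305]=0;m[:,360:]=0
k=max(cv2.findContours(m,0,1)[0],key=cv2.contourArea);x,y,ww,hh=cv2.boundingRect(k);print(x,y,ww,hh)
# knob axis column; its top face's near rim row = bottom of outline
for z in(207,212,217): print(z,onz(w,x+ww/2,y+hh-20.5,z).round(1),"width mm",np.linalg.norm(onz(w,x,y+hh-20,z)-onz(w,x+ww,y+hh-20,z)).round(1))
print("2-view knob",tri(ray(w,x+ww/2,y+hh/2),ray(s,332,232.5)))
E
```

```text
160 [482.8 208.4] d 112.2
165 [482.6 207.8] d 110.2
170 [482.4 207.3] d 108.3
175 [482.3 206.7] d 106.3
305 225 55 56
207 [450.   95.1 207. ] width mm 39.0
212 [450.5  96.8 212. ] width mm 38.2
217 [450.9  98.5 217. ] width mm 37.4
2-view knob (array([449.88341105,  97.84644657, 202.00548444]), [np.float64(1.7012588308227876), np.float64(1.7012588308226653)])
```

```bash
python3 - <<'E'
from h import *
import pickle
w=pickle.load(open("wrist3.pkl","rb"));s=pickle.load(open("side3.pkl","rb"))
g=w["pixels"].max(2);print("row257",g[257,306:360:2]);print("col333",g[225:290:2,333])
for z in(207,217): print(z,onz(w,333,260,z).round(1),np.linalg.norm(onz(w,312,260,z)-onz(w,354,260,z)).round(1))
print(tri(ray(w,333,257),ray(s,332,232.5)))
E
```

```text
row257 [168 168 168  44   7  14  12  17  19  10   3   6   6   1   5   4   6   2
   2   8   6   4   3   4  85 175 170]
col333 [ 71  71  50  50  78   9   4   5  11   7   6   7   7   1   5   9   4   6
   9   6  13   9   6   6   2   5  10   0 141 163 159 140 130]
207 [450.5  95.3 207. ] 29.8
217 [451.4  98.7 217. ] 28.5
(array([450.07454811,  95.1628333 , 201.30847922]), [np.float64(0.7122310181530437), np.float64(0.7122310181530085)])
```

Knob axis is about (450.4, 97), grasp height about 200 mm. I'm descending now.

Emit:
servo_tool(moves=[[[-0.2, 0.6, 0, 0, 0, -0.04, 6], [0, 0, 1.5, 0, 0, 0, 6], [0, 0, 1.5, 0, 0, 0, 6], [0, 0, 1.5, 0, 0, 0, 6], [0, 0, 1.3, 0, 0, 0, 6], [0, 0, 1.2, 0, 0, 0, 6], [0, 0, 0, 0, 0, 0, 6], [0, 0, 0, 0, 0, 0, 6]]])

```text
time_s: 3.85
tool_pos: [451.5, 97.3, 184.7]
eef_rot: [-0.0, 0.799, 0.601, 0.0]
force: [0.8, 0.4, 0.8]
opening: 59.6
grip_force: 0.0
```

```bash
python3 - <<'E'
from h import *
import pickle
delta((450.4,97,182),-16.1)
for n in("side","wrist"):
    c=read_camera(n);save(c,n+"4");pickle.dump(c,open(n+"4.pkl","wb"))
a=c["pixels"][150:450,120:520];s=pickle.load(open("side4.pkl","rb"))["pixels"][160:310,225:405]
cr=np.hstack([a,cv2.resize(s,(360,300),interpolation=2)]);cv2.imwrite("pics/crop4.png",cr[:,:,::-1])
E
```

```text
t3.85 pos[451.5  97.3 184.7] F[0.8 0.4 0.8] yang-16.1 tiltz[ 0.  0. -1.] tool-delta cm[-0.06 -0.1   0.27] turnz 0.001
```

View pics/crop4.png

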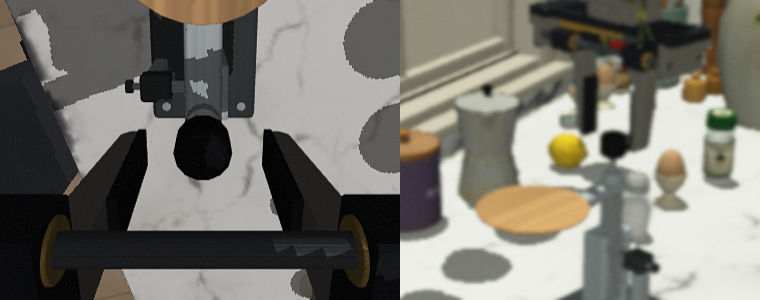

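```bash
python3 - <<'E'
from h import *
import pickle
w=pickle.load(open("wrist4.pkl","rb"));s=pickle.load(open("side4.pkl","rb"))
st=get_state();M=rot(st["eef_rot"]);T=st["tool_pos"]
for dy in(-30,0,30):
  for dx in (-10,0,10):
    X=T+M@[dx,dy,0];print(dx,dy,"wrist crop",proj(w,X).round(0)-[120,150],"side crop",((proj(s,X)-[225,160])*2).round(0)+[400,0])
print(tri(ray(w,323,302),ray(s,331.5,232)), onz(w,323,302,207),onz(w,323,302,217))
p,d=ray(w,323,302);i=lambda z:np.linalg.norm(onz(w,294,302,z)-onz(w,352,302,z)).round(1)
print([(z,i(z)) for z in(197,207,217,227)])
E
```

```text
-10 -30 wrist crop [153. 146.] side crop [639. 165.]
0 -30 wrist crop [152. 131.] side crop [632. 168.]
10 -30 wrist crop [152. 114.] side crop [626. 170.]
-10 0 wrist crop [204. 146.] side crop [617. 158.]
0 0 wrist crop [204. 131.] side crop [610. 160.]
10 0 wrist crop [204. 114.] side crop [604. 163.]
-10 30 wrist crop [255. 146.] side crop [596. 150.]
0 30 wrist crop [256. 131.] side crop [589. 152.]
10 30 wrist crop [256. 114.] side crop [583. 155.]
(array([450.60247781,  92.97629387, 202.0914217 ]), [np.float64(0.890106554585024), np.float64(0.890106554584961)]) [450.53590233  94.65844895 207.        ] [451.91322211  99.30406804 217.        ]
[(197, np.float64(32.2)), (207, np.float64(30.4)), (217, np.float64(28.6)), (227, np.float64(26.8))]
```

```bash
python3 - <<'E'
from h import *
import pickle
w=pickle.load(open("wrist4.pkl","rb"));s=pickle.load(open("side4.pkl","rb"))
st=get_state();M=rot(st["eef_rot"]);T=st["tool_pos"]
for dz in(0,-10,-19):
 for dy in(-30,-40,30,40):
  for dx in (-10,10):
    X=T+M@[dx,dy,dz];print(dz,dx,dy,"wrist",proj(w,X).round(0),"side",proj(s,X).round(1))
im=np.hstack([cv2.resize(w["pixels"][250:370,240:440],(400,240),interpolation=2),cv2.resize(s["pixels"][190:250,295:395],(400,240),interpolation=2)])
cv2.imwrite("pics/crop4b.png",im[:,:,::-1])
E
```

```text
0 -10 -30 wrist [273. 296.] side [344.3 242.7]
0 10 -30 wrist [272. 264.] side [337.9 245.2]
0 -10 -40 wrist [256. 296.] side [348. 244.]
0 10 -40 wrist [254. 264.] side [341.6 246.6]
0 -10 30 wrist [375. 296.] side [322.9 235.1]
0 10 30 wrist [376. 264.] side [316.4 237.4]
0 -10 40 wrist [392. 296.] side [319.5 233.9]
0 10 40 wrist [394. 264.] side [313.  236.2]
-10 -10 -30 wrist [271. 304.] side [344.5 238.1]
-10 10 -30 wrist [269. 271.] side [338.1 240.6]
-10 -10 -40 wrist [253. 304.] side [348.2 239.4]
-10 10 -40 wrist [251. 271.] side [341.8 242. ]
-10 -10 30 wrist [377. 304.] side [323.  230.7]
-10 10 30 wrist [379. 271.] side [316.5 233. ]
-10 -10 40 wrist [395. 304.] side [319.6 229.5]
-10 10 40 wrist [397. 271.] side [313.1 231.8]
-19 -10 -30 wrist [268. 312.] side [344.7 234. ]
-19 10 -30 wrist [266. 277.] side [338.2 236.5]
-19 -10 -40 wrist [249. 312.] side [348.5 235.3]
-19 10 -40 wrist [247. 277.] side [342.  237.8]
-19 -10 30 wrist [380. 312.] side [323.1 226.7]
-19 10 30 wrist [381. 277.] side [316.6 229. ]
-19 -10 40 wrist [398. 312.] side [319.6 225.5]
-19 10 40 wrist [401. 277.] side [313.1 227.8]
```

View pics/crop4b.png

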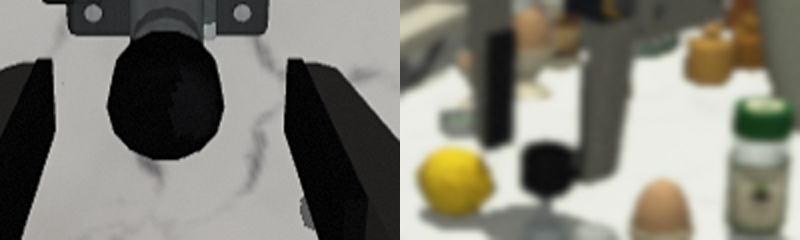

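The fingers straddle the knob and are centred within about 1 mm: pads at columns 267 and 382, knob centre (322,301). But the visible tips only reach mid-knob, so I'll go 14 mm lower, which is free beside the 24 mm arm, and close.

Emit:
servo_tool(moves=[[[0, 0, 0.7, 0, 0, 0, 6], [0, 0, 0.7, 0, 0, 0, 6], [0, -0.1, 0, 0, 0, 0, 6], [0, 0, 0, 0, 0, 0, 2], [0, 0, 0, 0, 0, 0, 2], [0, 0, 0, 0, 0, 0, 2], [0, 0, 0, 0, 0, 0, 2], [0, 0, 0, 0, 0, 0, 2]]])

```text
time_s: 4.75
tool_pos: [450.7, 97.5, 170.7]
eef_rot: [0.0, 0.799, 0.602, 0.0]
force: [0.9, -0.2, 1.0]
opening: 29.1
grip_force: 30.0
```

```bash
cat >> h.py <<'E'
def tray():
    c=read_camera("side");h=cv2.cvtColor(c["pixels"],cv2.COLOR_RGB2HSV);m=cv2.inRange(h,(5,90,120),(22,255,255));k=np.zeros_like(m);k[200:295,258:322]=m[200:295,258:322]
    q=max(cv2.findContours(k,0,1)[0],key=cv2.contourArea);e=cv2.fitEllipse(q);p0=proj(c,(482.5,208,165));p1=proj(c,(482.5,208,175))
    g=c["pixels"].max(2)[215:250,332];M=cv2.moments(q)
    st=get_state();print(f"t{st['time_s']:.2f} tray row {e[0][1]:.2f} cen {M['m01']/M['m00']:.2f} z~{165+10*(e[0][1]-p0[1])/(p1[1]-p0[1]):.1f} px/10mm {p1[1]-p0[1]:.2f} pos{st['tool_pos'].round(1)} F{st['force'].round(2)} op{st['opening']:.1f} gf{st['grip_force']:.1f}")
E
python3 -c "
from h import *
tray();tray()"
```

```text
t4.80 tray row 264.27 cen 264.22 z~166.7 px/10mm -4.74 pos[450.7  97.6 170.6] F[ 1.26 -0.3  -0.51] op28.5 gf30.0
t4.85 tray row 264.26 cen 264.22 z~166.7 px/10mm -4.74 pos[450.7  97.6 170.7] F[ 1.55 -0.35  0.03] op28.9 gf30.0
```

Gripped, with opening 29 mm and 30 N. Pulling up slowly.

Emit:
servo_tool(moves=[[[0, 0, -0.3, 0, 0, 0, 2], [0, 0, -0.3, 0, 0, 0, 2], [0, 0, -0.3, 0, 0, 0, 2], [0, 0, -0.3, 0, 0, 0, 2], [0, 0, -0.3, 0, 0, 0, 2], [0, 0, -0.3, 0, 0, 0, 2], [0, 0, -0.3, 0, 0, 0, 2], [0, 0, -0.3, 0, 0, 0, 2], [0, 0, 0, 0, 0, 0, 2]]])

```text
time_s: 5.75
tool_pos: [450.5, 97.5, 194.7]
eef_rot: [0.0, 0.799, 0.602, 0.0]
force: [5.9, 0.3, -7.2]
opening: 29.1
grip_force: 30.0
```

```bash
python3 -c "
from h import *
tray();tray()"
```

```text
t5.80 tray row 263.41 cen 263.35 z~168.5 px/10mm -4.74 pos[450.5  97.5 194.5] F[ 5.49  0.15 -7.5 ] op29.1 gf30.0
t5.85 tray row 263.39 cen 263.34 z~168.6 px/10mm -4.74 pos[450.5  97.5 194.4] F[ 6.38 -0.21 -7.31] op28.7 gf30.0
```

Emit:
servo_tool(moves=[[[0, 0, -0.2, 0, 0, 0, 2], [0, 0, -0.2, 0, 0, 0, 2], [0, 0, -0.1, 0, 0, 0, 2], [0, 0, 0, 0, 0, 0, 2]]])

```text
time_s: 6.25
tool_pos: [450.4, 97.5, 199.3]
eef_rot: [0.0, 0.799, 0.602, 0.0]
force: [6.0, -0.1, -8.3]
opening: 28.8
grip_force: 30.0
```

```bash
python3 -c "
from h import *
tray();tray()"
```

```text
t6.30 tray row 262.97 cen 262.91 z~169.5 px/10mm -4.74 pos[450.5  97.5 199.3] F[ 6.88 -0.42 -8.52] op28.7 gf30.0
t6.35 tray row 262.98 cen 262.92 z~169.4 px/10mm -4.74 pos[450.5  97.6 199.2] F[ 6.01 -1.27 -9.47] op28.7 gf30.0
```

Emit:
servo_tool(moves=[[[0, 0, -0.2, 0, 0, 0, 2], [0, 0, -0.2, 0, 0, 0, 2], [0, 0, 0, 0, 0, 0, 2]]])

```text
time_s: 6.65
tool_pos: [450.4, 97.5, 203.3]
eef_rot: [0.0, 0.799, 0.602, 0.0]
force: [7.0, -0.4, -9.4]
opening: 28.2
grip_force: 30.0
```

```bash
python3 -c "
from h import *
tray();tray()"
```

```text
t6.70 tray row 262.62 cen 262.56 z~170.2 px/10mm -4.74 pos[450.4  97.5 203.2] F[ 6.16 -0.45 -9.7 ] op28.8 gf30.0
t6.75 tray row 262.59 cen 262.54 z~170.2 px/10mm -4.74 pos[450.5  97.5 203.1] F[ 6.58 -0.84 -9.55] op28.9 gf30.0
```

Emit:
servo_tool(moves=[[[0, 0, -0.2, 0, 0, 0, 2], [0, 0, -0.2, 0, 0, 0, 2], [0, 0, 0, 0, 0, 0, 2]]])

```text
time_s: 7.05
tool_pos: [450.5, 97.5, 207.2]
eef_rot: [0.0, 0.799, 0.602, 0.0]
force: [7.1, 0.4, -10.3]
opening: 28.6
grip_force: 30.0
```

```bash
python3 -c "
from h import *
tray();tray()"
```

```text
t7.10 tray row 262.28 cen 262.22 z~170.9 px/10mm -4.74 pos[450.5  97.5 207.1] F[  6.35  -0.79 -10.71] op28.4 gf30.0
t7.15 tray row 262.27 cen 262.21 z~170.9 px/10mm -4.74 pos[450.4  97.5 207. ] F[  7.12  -0.23 -10.39] op28.7 gf30.0
```

Emit:
servo_tool(moves=[[[0, 0, -0.2, 0, 0, 0, 2], [0, 0, -0.1, 0, 0, 0, 2], [0, 0, 0, 0, 0, 0, 2]]])

```text
time_s: 7.45
tool_pos: [450.4, 97.5, 210.0]
eef_rot: [0.0, 0.799, 0.602, -0.0]
force: [6.5, -0.4, -11.9]
opening: 28.8
grip_force: 30.0
```

```bash
python3 -c "
from h import *
tray();tray()"
```

```text
t7.50 tray row 262.22 cen 262.16 z~171.0 px/10mm -4.74 pos[450.4  97.5 209.9] F[  6.27  -0.43 -11.16] op28.5 gf30.0
t7.55 tray row 262.19 cen 262.14 z~171.1 px/10mm -4.74 pos[450.4  97.5 209.9] F[  7.34  -0.22 -11.92] op28.5 gf30.0
```

Emit:
servo_tool(moves=[[[0, 0, -0.2, 0, 0, 0, 2], [0, 0, -0.1, 0, 0, 0, 2], [0, 0, 0, 0, 0, 0, 2]]])

```text
time_s: 7.85
tool_pos: [450.4, 97.5, 213.0]
eef_rot: [0.0, 0.799, 0.602, -0.0]
force: [5.8, -0.4, -11.0]
opening: 29.0
grip_force: 30.0
```

```bash
python3 -c "
from h import *
tray();tray()"
```

```text
t7.90 tray row 258.64 cen 258.60 z~178.6 px/10mm -4.74 pos[450.4  97.6 213. ] F[ 7.05  0.1  -9.86] op28.3 gf30.0
t7.95 tray row 258.35 cen 258.31 z~179.2 px/10mm -4.74 pos[450.5  97.5 213. ] F[ 6.42  0.63 -9.44] op28.4 gf30.0
```

Emit:
servo_tool(moves=[[[0, 0, -0.2, 0, 0, 0, 2], [0, 0, -0.1, 0, 0, 0, 2], [0, 0, 0, 0, 0, 0, 2]]])

```text
time_s: 8.25
tool_pos: [450.4, 97.5, 216.1]
eef_rot: [0.0, 0.799, 0.602, 0.0]
force: [6.4, -0.2, -11.4]
opening: 28.6
grip_force: 30.0
```

```bash
python3 -c "
from h import *
tray();tray()"
```

```text
t8.30 tray row 257.53 cen 257.51 z~180.9 px/10mm -4.74 pos[450.4  97.5 216. ] F[  7.1    0.22 -10.44] op28.4 gf30.0
t8.35 tray row 257.53 cen 257.51 z~180.9 px/10mm -4.74 pos[450.4  97.5 216. ] F[ 6.62  0.21 -9.93] op28.6 gf30.0
```

Click 1 at about 7.9 s: force fell from 11.9 to 9.5 N and the tray jumped about 8 mm. Continuing.

Emit:
servo_tool(moves=[[[0, 0, -0.2, 0, 0, 0, 2], [0, 0, 0, 0, 0, 0, 2]]])

```text
time_s: 8.55
tool_pos: [450.4, 97.5, 218.1]
eef_rot: [0.0, 0.799, 0.602, -0.0]
force: [7.7, -0.8, -11.1]
opening: 28.7
grip_force: 30.0
```

```bash
python3 -c "
from h import *
tray();tray()"
```

```text
t8.60 tray row 257.46 cen 257.43 z~181.1 px/10mm -4.74 pos[450.5  97.5 218. ] F[  6.1   -0.5  -11.24] op28.5 gf30.0
t8.65 tray row 257.47 cen 257.45 z~181.1 px/10mm -4.74 pos[450.4  97.5 218. ] F[  6.68  -0.42 -10.77] op28.7 gf30.0
```

Emit:
servo_tool(moves=[[[0, 0, -0.2, 0, 0, 0, 2], [0, 0, 0, 0, 0, 0, 2]]])

```text
time_s: 8.85
tool_pos: [450.4, 97.5, 220.0]
eef_rot: [0.0, 0.799, 0.602, -0.0]
force: [5.5, -0.8, -11.5]
opening: 28.6
grip_force: 30.0
```

```bash
python3 -c "
from h import *
tray();tray()"
```

```text
t8.90 tray row 257.44 cen 257.42 z~181.1 px/10mm -4.74 pos[450.4  97.5 219.9] F[  7.13   0.64 -11.98] op28.6 gf30.0
t8.95 tray row 257.45 cen 257.43 z~181.1 px/10mm -4.74 pos[450.4  97.5 219.9] F[  7.68   0.09 -10.57] op28.7 gf30.0
```

Emit:
servo_tool(moves=[[[0, 0, -0.2, 0, 0, 0, 2], [0, 0, 0, 0, 0, 0, 2]]])

```text
time_s: 9.15
tool_pos: [450.4, 97.5, 222.0]
eef_rot: [0.0, 0.799, 0.602, -0.0]
force: [7.4, -0.1, -12.6]
opening: 28.5
grip_force: 30.0
```

```bash
python3 -c "
from h import *
tray();tray()"
```

```text
t9.20 tray row 257.38 cen 257.35 z~181.3 px/10mm -4.74 pos[450.4  97.5 221.8] F[  7.44  -0.36 -12.07] op28.7 gf30.0
t9.25 tray row 257.34 cen 257.31 z~181.3 px/10mm -4.74 pos[450.4  97.5 221.8] F[  7.58   0.11 -12.78] op28.8 gf30.0
```

Emit:
servo_tool(moves=[[[0, 0, -0.1, 0, 0, 0, 2], [0, 0, 0, 0, 0, 0, 2]]])

```text
time_s: 9.45
tool_pos: [450.4, 97.5, 223.0]
eef_rot: [0.0, 0.799, 0.602, -0.0]
force: [6.1, 0.3, -9.0]
opening: 28.9
grip_force: 30.0
```

```bash
python3 -c "
from h import *
tray();tray()"
```

```text
t9.50 tray row 253.20 cen 253.23 z~190.1 px/10mm -4.74 pos[450.4  97.5 223. ] F[  6.61  -0.98 -10.85] op28.6 gf30.0
t9.55 tray row 253.12 cen 253.14 z~190.2 px/10mm -4.74 pos[450.4  97.5 223. ] F[  6.42   0.3  -10.08] op28.8 gf30.0
```

Click 2: force fell from 12.5 to 10 N, tray at 190. The third is due near TCP 232–233.

Emit:
servo_tool(moves=[[[0, 0, -0.2, 0, 0, 0, 2], [0, 0, -0.2, 0, 0, 0, 2], [0, 0, -0.2, 0, 0, 0, 2], [0, 0, 0, 0, 0, 0, 2]]])

```text
time_s: 9.95
tool_pos: [450.4, 97.5, 229.0]
eef_rot: [0.0, 0.799, 0.602, -0.0]
force: [6.4, -0.1, -11.4]
opening: 28.8
grip_force: 30.0
```

```bash
python3 -c "
from h import *
tray();tray()"
```

```text
t10.00 tray row 252.44 cen 252.48 z~191.7 px/10mm -4.74 pos[450.4  97.5 229. ] F[  6.34  -0.11 -11.77] op28.8 gf30.0
t10.05 tray row 252.42 cen 252.47 z~191.7 px/10mm -4.74 pos[450.4  97.5 228.9] F[  7.76   0.46 -11.72] op29.0 gf30.0
```

Emit:
servo_tool(moves=[[[0, 0, -0.15, 0, 0, 0, 2], [0, 0, 0, 0, 0, 0, 2]]])

```text
time_s: 10.25
tool_pos: [450.4, 97.5, 230.4]
eef_rot: [0.0, 0.799, 0.602, -0.0]
force: [7.2, -0.3, -12.3]
opening: 28.4
grip_force: 30.0
```

```bash
python3 -c "
from h import *
tray();tray()"
```

```text
t10.30 tray row 252.38 cen 252.43 z~191.8 px/10mm -4.74 pos[450.4  97.5 230.4] F[  6.93   0.39 -12.14] op28.5 gf30.0
t10.35 tray row 252.38 cen 252.43 z~191.8 px/10mm -4.74 pos[450.4  97.5 230.3] F[  7.99  -0.09 -11.6 ] op28.8 gf30.0
```

Emit:
servo_tool(moves=[[[0, 0, -0.1, 0, 0, 0, 2], [0, 0, 0, 0, 0, 0, 2]]])

```text
time_s: 10.55
tool_pos: [450.4, 97.5, 231.4]
eef_rot: [0.0, 0.799, 0.602, -0.0]
force: [7.4, -0.6, -12.2]
opening: 29.3
grip_force: 30.0
```

```bash
python3 -c "
from h import *
tray();tray()"
```

```text
t10.60 tray row 252.32 cen 252.36 z~191.9 px/10mm -4.74 pos[450.4  97.5 231.3] F[  7.78   0.86 -11.74] op28.7 gf30.0
t10.65 tray row 252.36 cen 252.40 z~191.8 px/10mm -4.74 pos[450.4  97.5 231.3] F[  6.92   0.4  -11.88] op28.7 gf30.0
```

Emit:
servo_tool(moves=[[[0, 0, -0.1, 0, 0, 0, 2], [0, 0, 0, 0, 0, 0, 2]]])

```text
time_s: 10.85
tool_pos: [450.4, 97.5, 232.3]
eef_rot: [0.0, 0.799, 0.602, -0.0]
force: [7.2, 0.6, -11.6]
opening: 28.2
grip_force: 30.0
```

```bash
python3 -c "
from h import *
tray();tray()"
```

```text
t10.90 tray row 252.20 cen 252.23 z~192.2 px/10mm -4.74 pos[450.4  97.5 232.3] F[  7.75  -0.27 -11.45] op28.6 gf30.0
t10.95 tray row 251.07 cen 251.10 z~194.6 px/10mm -4.74 pos[450.4  97.5 232.4] F[  6.48  -0.4  -10.19] op28.6 gf30.0
```

```bash
python3 -c "
from h import *
tray();tray();tray()"
```

```text
t11.00 tray row 248.74 cen 248.75 z~199.5 px/10mm -4.74 pos[450.4  97.5 232.4] F[ 6.15 -0.23 -9.24] op28.5 gf30.0
t11.05 tray row 248.41 cen 248.43 z~200.2 px/10mm -4.74 pos[450.5  97.5 232.5] F[ 5.9  -0.86 -8.95] op28.7 gf30.0
t11.10 tray row 248.31 cen 248.32 z~200.4 px/10mm -4.74 pos[450.5  97.5 232.5] F[  6.74  -0.32 -10.02] op28.9 gf30.0
```

Click 3, tray held at about 200. Letting the knob down by the 31.8 mm draw to its new home (170.7 + 30).

Emit:
servo_tool(moves=[[[0, 0, 0.3, 0, 0, 0, 2], [0, 0, 0.3, 0, 0, 0, 2], [0, 0, 0.3, 0, 0, 0, 2], [0, 0, 0.3, 0, 0, 0, 2], [0, 0, 0.3, 0, 0, 0, 2], [0, 0, 0.3, 0, 0, 0, 2], [0, 0, 0.3, 0, 0, 0, 2], [0, 0, 0.3, 0, 0, 0, 2], [0, 0, 0.3, 0, 0, 0, 2]]])

```text
time_s: 12.0
tool_pos: [450.5, 97.6, 206.0]
eef_rot: [0.0, 0.799, 0.602, 0.0]
force: [4.6, -0.8, -1.7]
opening: 29.2
grip_force: 30.0
```

```bash
python3 -c "
from h import *
tray();tray()"
```

```text
t12.05 tray row 249.82 cen 249.86 z~197.2 px/10mm -4.74 pos[450.5  97.6 205.6] F[ 5.71 -1.17 -1.8 ] op28.4 gf30.0
t12.10 tray row 249.84 cen 249.87 z~197.2 px/10mm -4.74 pos[450.5  97.6 205.8] F[ 4.82 -0.65 -2.49] op28.6 gf30.0
```

Emit:
servo_tool(moves=[[[0, 0, 0.2, 0, 0, 0, 2], [0, 0, 0.2, 0, 0, 0, 2], [0, 0, 0.08, 0, 0, 0, 2], [0, 0, 0, 0, 0, 0, 2]]])

```text
time_s: 12.5
tool_pos: [450.5, 97.6, 201.2]
eef_rot: [0.0, 0.799, 0.602, 0.0]
force: [4.1, -1.6, -0.8]
opening: 28.2
grip_force: 30.0
```

```bash
python3 -c "
from h import *
tray();tray()"
```

```text
t12.55 tray row 249.87 cen 249.91 z~197.1 px/10mm -4.74 pos[450.5  97.6 201.3] F[ 4.71 -0.97 -0.81] op28.6 gf30.0
t12.60 tray row 249.89 cen 249.92 z~197.1 px/10mm -4.74 pos[450.5  97.6 201.3] F[ 4.75 -1.05 -1.37] op28.7 gf30.0
```

Column rests: tray rose by 30.4 mm in the image. I'll lower a last bit, open, lift away and go above the shaker.

Emit:
servo_tool(moves=[[[0, 0, 0.08, 0, 0, 0, 2], [0, 0, 0, 0, 0, 0, 4.5], [0, 0, 0, 0, 0, 0, 6], [0, 0, 0, 0, 0, 0, 6], [0, 0, -1, 0, 0, 0, 6], [0, 0, -2, 0, 0, 0, 6], [0, 0, -3, 0, 0, 0, 6], [0, 0, -3, 0, 0, 0, 6]]])

```text
time_s: 13.4
tool_pos: [449.8, 97.5, 291.8]
eef_rot: [-0.0, 0.799, 0.602, -0.0]
force: [0.3, 0.8, -0.8]
opening: 60.4
grip_force: 0.0
```

```bash
python3 -c "
from h import *
tray();tray()"
```

```text
t13.45 tray row 249.90 cen 249.91 z~197.0 px/10mm -4.74 pos[452.3  98.1 296.9] F[0.91 0.83 4.17] op59.8 gf0.0
t13.50 tray row 249.86 cen 249.86 z~197.1 px/10mm -4.74 pos[452.4  98.1 294.9] F[-0.72  1.26  0.3 ] op60.1 gf0.0
```

Emit:
servo_tool(moves=[[[-3.6, 2.25, 0, 0, 0, 0, 7], [-3.6, 2.25, 0, 0, 0, 0, 7], [-3.6, 2.25, 0, 0, 0, 0, 7], [-3.6, 2.25, 0, 0, 0, 0, 7], [-3.6, 2.25, 0, 0, 0, 0, 7], [0, 0, 3, 0, 0, 0, 7], [0, 0, 3, 0, 0, 0, 7], [0, 0, 2, 0, 0, 0, 7], [0, 0, 0, 0, 0, 0, 7], [0, 0, 0, 0, 0, 0, 7]]])

```text
time_s: 14.5
tool_pos: [508.6, -106.4, 210.7]
eef_rot: [-0.0, 0.799, 0.602, -0.0]
force: [0.9, 0.2, 0.2]
opening: 70.1
grip_force: 0.0
```

```bash
python3 - <<'E'
from h import *
import pickle
delta((509,-106,130))
for n in("side","wrist"):
    c=read_camera(n);save(c,n+"5");pickle.dump(c,open(n+"5.pkl","wb"))
print(c["position"],proj(c,(509,-106,85)),proj(c,(509,-106,0)))
E
```

```text
t14.50 pos[ 508.6 -106.4  210.7] F[0.9 0.2 0.2] yang-16.0 tiltz[-0.001  0.    -1.   ] tool-delta cm[0.05 0.03 8.07]
[531.53629256 -29.56944013 404.64685983] [323.54281187 227.22702915] [323.65629584 209.27519074]
```

View pics/wrist5.png

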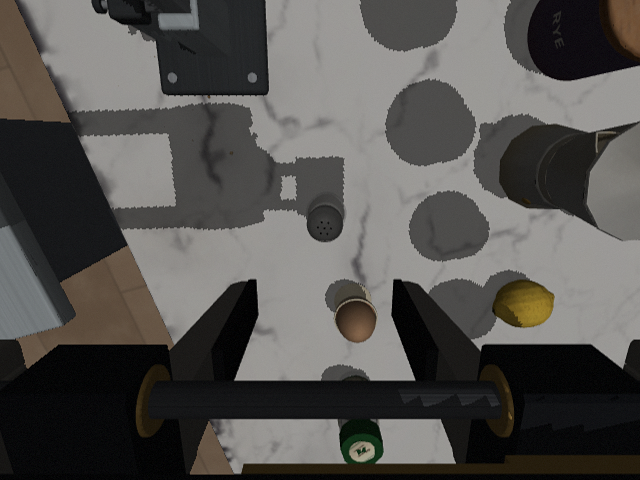

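The shaker dome is at (325,226), close to the prediction (323.5,227), so its axis is about (510,-106). Next: two-view height checks on the shaker and tray.

```bash
python3 - <<'E'
from h import *
import pickle
L=lambda n:pickle.load(open(n+".pkl","rb"))
w1,w5,s5=L("wrist1"),L("wrist5"),L("side5")
print("salt top",onz(w5,325,228,90).round(1),tri(ray(w1,346,10),ray(w5,325,224)),tri(ray(s5,343,249),ray(w5,325,224)))
h=cv2.cvtColor(s5["pixels"],cv2.COLOR_RGB2HSV);m=cv2.inRange(h,(5,90,120),(22,255,255));k=np.zeros_like(m);k[200:295,250:330]=m[200:295,250:330]
q=max(cv2.findContours(k,0,1)[0],key=cv2.contourArea);print("mask",cv2.boundingRect(q))
col=s5["pixels"][225:275,290].astype(int);print([(225+i,*v) for i,v in enumerate(col)][5:45:1])
a=np.linspace(0,2*np.pi,200)
for z in(182,190,192,200):
    P=np.array([proj(s5,(482.4+55*np.cos(t),207+55*np.sin(t),z)) for t in a]);print(z,P.min(0).round(1),P.max(0).round(1))
E
```

```text
salt top [ 510.4 -105.9   90. ] (array([ 509.96201527, -105.82617028,   73.37486231]), [np.float64(0.5183676341171174), np.float64(0.5183676341171477)]) (array([ 510.34128645, -105.01924748,   79.17017482]), [np.float64(0.4652825651067632), np.float64(0.465282565106832)])
mask (262, 238, 58, 24)
[(230, np.int64(233), np.int64(236), np.int64(228)), (231, np.int64(234), np.int64(236), np.int64(229)), (232, np.int64(233), np.int64(235), np.int64(228)), (233, np.int64(233), np.int64(235), np.int64(228)), (234, np.int64(232), np.int64(234), np.int64(228)), (235, np.int64(233), np.int64(234), np.int64(228)), (236, np.int64(232), np.int64(234), np.int64(227)), (237, np.int64(227), np.int64(227), np.int64(216)), (238, np.int64(214), np.int64(205), np.int64(183)), (239, np.int64(201), np.int64(174), np.int64(133)), (240, np.int64(196), np.int64(156), np.int64(102)), (241, np.int64(193), np.int64(153), np.int64(95)), (242, np.int64(195), np.int64(154), np.int64(95)), (243, np.int64(193), np.int64(151), np.int64(94)), (244, np.int64(195), np.int64(153), np.int64(95)), (245, np.int64(198), np.in
[... 700 characters left out ...]
 (259, np.int64(214), np.int64(171), np.int64(109)), (260, np.int64(204), np.int64(165), np.int64(109)), (261, np.int64(193), np.int64(170), np.int64(135)), (262, np.int64(213), np.int64(208), np.int64(190)), (263, np.int64(230), np.int64(231), np.int64(222)), (264, np.int64(233), np.int64(234), np.int64(228)), (265, np.int64(232), np.int64(233), np.int64(227)), (266, np.int64(225), np.int64(227), np.int64(217)), (267, np.int64(195), np.int64(197), np.int64(187)), (268, np.int64(149), np.int64(151), np.int64(141)), (269, np.int64(122), np.int64(124), np.int64(117))]
182 [261.8 245.9] [319.5 269.1]
190 [261.7 242.2] [319.6 265. ]
192 [261.7 241.3] [319.6 264. ]
200 [261.6 237.6] [319.7 260. ]
```

Shaker axis is (510.3,-106) and the tray top fits 198–200 mm (i.e. 200). I'm descending on the shaker and gripping.

Emit:
servo_tool(moves=[[[0.05, 0.15, 3, 0, 0, 0, 7], [0, 0, 3.5, 0, 0, 0, 7], [0, 0, 3.5, 0, 0, 0, 7], [0, 0, 3.5, 0, 0, 0, 7], [0, 0, 2.5, 0, 0, 0, 7], [0, 0, 1.7, 0, 0, 0, 7], [0, 0, 1.2, 0, 0, 0, 7], [0, 0, 0, 0, 0, 0, 7]]])

```text
time_s: 15.4
tool_pos: [510.2, -106.3, 20.9]
eef_rot: [-0.0, 0.799, 0.602, -0.0]
force: [-0.2, -0.4, -0.5]
opening: 70.2
grip_force: 0.0
```

Emit:
servo_tool(moves=[[[0, 0, 0, 0, 0, 0, 5.5], [0, 0, 0, 0, 0, 0, 4.8], [0, 0, 0, 0, 0, 0, 4.5], [0, 0, 0, 0, 0, 0, 4.2], [0, 0, 0, 0, 0, 0, 3.8], [0, 0, 0, 0, 0, 0, 3.8], [0, 0, 0, 0, 0, 0, 3.8]]])

```text
time_s: 16.1
tool_pos: [510.3, -106.4, 21.4]
eef_rot: [-0.0, 0.799, 0.602, -0.0]
force: [0.4, 0.0, 0.4]
opening: 38.1
grip_force: 0.0
```

Opening went to 38 mm with no force, so nothing is between the pads. I'll check by numbers where the dome is now.

```bash
python3 - <<'E'
from h import *
import pickle
w=read_camera("wrist");s=read_camera("side");pickle.dump(w,open("w6.pkl","wb"));pickle.dump(s,open("s6.pkl","wb"));st=get_state();print(st["opening"],st["grip_force"],st["tool_pos"])
for z in(90,74):print(z,proj(w,(510.3,-106,z)))
M=rot(st["eef_rot"]);T=st["tool_pos"]
for dz in(0,-19):
  print("tips",[proj(w,T+M@[dx,dy,dz]).round(0) for dy in(-19,19) for dx in(-10,10)])
g=cv2.resize(cv2.cvtColor(w["pixels"],cv2.COLOR_RGB2GRAY)[200:400,220:430],(35,25),interpolation=cv2.INTER_AREA)
for i,r in enumerate(g):print(200+8*i,' '.join(f"{v:3d}" for v in r))
s5=pickle.load(open("side5.pkl","rb"))
d=np.abs(s["pixels"].astype(int)-s5["pixels"]).max(2)[235:290,325:375];g=cv2.resize(cv2.cvtColor(s["pixels"],cv2.COLOR_RGB2GRAY)[225:290,325:375],(25,32),interpolation=3);
for r in g:print(' '.join(f"{v:3d}" for v in r))
E
```

```text
38.05373352136298 0.04634905103557685 [ 510.29182631 -106.42575652   21.37390088]
90 [323.27233392 346.27257743]
74 [323.38717297 325.84116976]
tips [array([292., 296.]), array([291., 264.]), array([356., 296.]), array([357., 264.])]
tips [array([288., 311.]), array([287., 277.]), array([359., 311.]), array([360., 277.])]
200  62  70  83  85  86  86  86  87  87  87  87  87 115 162 168  95  87  95  93  93  87  93 104 161 171 151 104  86  86  87  85  87  86  92 158
208  61  69  83  86  86  86  86  86  86  86  87  87  88 102  97  88  87  87  88  88  87  87  87 106  94  86  85  85  85  84  85  86  86  88 167
216  63  74  85  86  86  86  86  86  86  87  87  87  87  87  87  87  87  88  87  87  87  87  86  95  92  85  84  84  84  82  85  86  86 102 171
224  68  80  86  86  86  86  86  86  86  87  87  87  87  88  87  87  88  87  87  87  87  87  87 160 169  99  84  84  83  82  84  86  86 116 170
232  74  84  86  86  85  85  85  85  86  86  87  87  87  87  87  87  86  84  84  86  87  87  86 146 169  93  86  85  83  82  83  86  86 106 170
240  84  85  85  85  85  85  85  86  86  87  87  87  87 
[... 5323 characters left out ...]

147 109  97  95  93 100 120 134 151 154 147 146 196 226 233 230 227 228 230 234 235 236 236 236 236
151 114 100  95  93 100 113 120 132 139 134 127 138 160 183 171 157 157 172 196 210 226 232 235 235
122 118 102  95  94 101 113 112 120 124 123 122 121 122 125 123 122 122 124 128 138 157 189 219 230
120 114  98  94  94 100 113 112 108 105 113 119 120 120 120 120 120 122 121 121 121 123 130 148 171
119 110  93  93  91  86  91  78  60  64  82  99 110 117 119 119 120 121 121 121 121 121 122 123 125
120 115  96  92  86  74  52  38  35  48  66  70  76  97 113 115 118 120 120 120 121 122 122 122 121
120 117  97  91  90  80  44  36  39  54  61  55  49  74 105 113 117 119 119 119 120 121 121 119 120
```

The dome is centred between the pads (holes at (323,344), pads at columns 286 and 361), so the body is simply not yet touched. I'll close further, gently.

Emit:
servo_tool(moves=[[[0, 0, 0, 0, 0, 0, 3.6], [0, 0, 0, 0, 0, 0, 3.4], [0, 0, 0, 0, 0, 0, 3.2], [0, 0, 0, 0, 0, 0, 3.0], [0, 0, 0, 0, 0, 0, 2.8], [0, 0, 0, 0, 0, 0, 2.8]]])

```text
time_s: 16.8
tool_pos: [510.2, -106.4, 21.3]
eef_rot: [-0.0, 0.799, 0.602, -0.0]
force: [-0.5, 0.2, 0.6]
opening: 35.6
grip_force: 29.7
```

```bash
python3 - <<'E'
from h import *
for i in range(2):
    s=get_state();print(s["opening"],s["grip_force"],s["force"]);w=read_camera("wrist")
g=cv2.resize(cv2.cvtColor(w["pixels"],cv2.COLOR_RGB2GRAY)[256:376,262:388],(42,20),interpolation=cv2.INTER_AREA)
for i,r in enumerate(g):print(256+6*i,' '.join(f"{v:3d}" for v in r))
E
```

```text
35.61736813695733 29.71324553800514 [-0.51722005  0.23368876  0.63096962]
35.56862827738775 29.71116022526985 [-1.05361911  0.26305506  0.99682457]
256  86  86  86  87  86  87  86  87  86  87  86  81  74  64  64  65  65  67  68  68  70  70  72  72  72  73  73  73  72  71  78  92 151 169 169 169  90  86  85  84  84  85
262  86  86  87  87  86  87  87  86  86  85  79  72  63  64  65  65  66  67  69  69  70  71  72  72  73  73  73  74  74  74  73  85 137 169 169 150 101  86  85  85  84  84
268  86  86  86  87  87  86  86  86  87  79  70  62  63  64  66  67  68  70  75  76  76  78  78  77  76  75  75  75  75  74  74  76 108 138 140  86  86  85  84  84  84  85
274  87  86  87  87  86  87  85  77  73  72  60  63  64  68  73  79  83  82  84  85  85  87  88  88  89  90  84  81  76  76  75  74  75  80  77  86  85  85  84  83  83  84
280  86  68  57  49  42  42  24   4   4  43  60  64  75  82  83  83  79  74  69  68  68  69  72  75  82  88  89  90  91  84  77  75  47   4   4  25  42  41  49  56  66  78
286  40  30  31  30  30  26   6   5   4  55  62  78  76  65  54  44  42  42  43  43  44  44 
[... 1787 characters left out ...]
   6   8   8
352   8   8   9   8   4   4   6 144 171 172 164 104  56  57  59  60  49  30  62  61  61  49  37  61  60  59  93  78  63 102 151 165 163 162 130   2   4   5   8   9   9   9
358   9   9   8   9   4   4  39 175 172 172 172 172 162 119  81  58  57  58  58  59  59  57  54  58  56  61  86 124 164 167 166 164 163 161 162  25   4   4   9   9   9  10
364  11   9   9   9   3   4 104 172 172 172 172 172 172 172 173 169 152 133 120 113 110 114 121 131 152 169 171 169 168 168 167 166 164 163 162  86   4   5   9   9   9  11
370  12   9   8  10   4  11 162 172 172 172 172 172 172 172 172 172 172 172 172 172 172 172 172 172 171 171 170 170 169 168 167 166 165 164 162 148   4   4   9   9   9  13
```

Gripped with 30 N at 35.6 mm opening. I'll lift slowly and check.

Emit:
servo_tool(moves=[[[0, 0, -0.3, 0, 0, 0, 2.8], [0, 0, -0.5, 0, 0, 0, 2.8], [0, 0, -0.8, 0, 0, 0, 2.8], [0, 0, -0.8, 0, 0, 0, 2.8], [0, 0, -0.6, 0, 0, 0, 2.8], [0, 0, 0, 0, 0, 0, 2.8], [0, 0, 0, 0, 0, 0, 2.8]]])

```text
time_s: 17.6
tool_pos: [510.4, -106.5, 51.6]
eef_rot: [0.0, 0.799, 0.602, 0.0]
force: [0.7, 0.8, -2.6]
opening: 35.7
grip_force: 29.5
```

```bash
python3 - <<'E'
from h import *
import pickle
w=read_camera("wrist");s=read_camera("side");pickle.dump(w,open("w7.pkl","wb"));pickle.dump(s,open("s7.pkl","wb"))
st=get_state();print(st["opening"],st["grip_force"],st["force"],st["wrist_torque"],st["tool_pos"])
g=cv2.resize(cv2.cvtColor(w["pixels"],cv2.COLOR_RGB2GRAY)[256:376,262:388],(42,20),interpolation=cv2.INTER_AREA)
for i,r in enumerate(g[::2]):print(256+12*i,' '.join(f"{v:3d}" for v in r))
g=cv2.resize(cv2.cvtColor(s["pixels"],cv2.COLOR_RGB2GRAY)[210:290,325:375],(25,40),interpolation=3)
for i,r in enumerate(g):print(210+2*i,' '.join(f"{v:3d}" for v in r))
E
```

```text
35.76382712296274 29.54740189728909 [-0.10013817 -0.03004354 -1.36703761] [-0.02869508 -0.00087998 -0.02522605] [ 510.12049514 -106.39031618   51.20894141]
256  85  85  85  84  85  85  85  86  86  85  85  79  74  63  64  64  64  66  67  68  69  69  70  71  71  72  72  72  72  70  77  82  85  85  84  84  82  82  82  82  79  73
268  85  86  85  91 123 132 142 156 131 111  85  61  63  64  64  65  67  70  73  75  76  77  77  76  75  74  74  74  75  74  73  73 107 108  93 103  81  89  89  70  65  66
280  84  67  57  55  61  58  35   3   3  57  59  63  74  80  82  81  77  71  68  67  67  68  71  75  82  86  87  89  89  82  76  74  46   3   4  38  59  58  77  90 104 139
292  30  30  30  30  30  11   5   5   4  75  68  56  41  42  43  46  48  49  50  51  51  51  50  48  47  45  43  41  41  57  84  83  54   3   5   4  11  30  30  30  30  30
304  30  29  30  29   7   5   4   4   7  41  48  53  54  55  56  56  56  56  56  56  56  56  56  56  56  55  55  55  53  51  46  40  50   5   4   5   5   8  29  30  30  30
316  30  30  26   5   5   5   4  18  49  53  52  54  55  58  60  61  61  62  62  63 
[... 4235 characters left out ...]
 118 121 121 122 127 143 183 229 235 236 235 235 235 236 236 236 236 236 236
278 148 115 100  96  94  99 113 115 118 122 121 122 137 179 206 221 205 194 198 217 226 232 235 236 235
280 122 117 102  95  95 101 113 112 118 121 122 121 121 123 133 144 133 125 127 142 153 182 206 227 234
282 120 114  97  94  94  99 113 112 106 103 113 118 120 120 120 120 121 122 121 121 122 125 135 165 195
284 120 109  92  92  90  84  89  76  58  62  81  97 109 116 118 118 120 121 121 121 122 122 122 124 128
286 120 114  96  92  85  74  51  39  35  49  66  69  75  97 113 114 117 119 120 120 121 122 121 122 121
288 120 117  97  92  90  80  45  36  39  55  61  54  49  74 105 113 117 119 119 120 120 121 121 120 120
```

Lifted cleanly, with no slip in the wrist view. I'll raise it clear of the knob and carry it to above the tray.

Emit:
servo_tool(moves=[[[0, 0, -2, 0, 0, 0, 2.8], [0, 0, -3.5, 0, 0, 0, 2.8], [0, 0, -4, 0, 0, 0, 2.8], [0, 0, -4, 0, 0, 0, 2.8], [0, 0, -4, 0, 0, 0, 2.8], [0, 0, -3.5, 0, 0, 0, 2.8], [0, 0, -2, 0, 0, 0, 2.8], [0, 0, -0.5, 0, 0, 0, 2.8], [0, 0, 0, 0, 0, 0, 2.8]]])

```text
time_s: 18.6
tool_pos: [510.3, -106.4, 286.2]
eef_rot: [0.0, 0.799, 0.602, 0.0]
force: [-0.6, -0.2, -3.0]
opening: 35.5
grip_force: 29.5
```

Emit:
servo_tool(moves=[[[1.5, -0.58, 0, 0, 0, 0, 2.8], [2.8, -1.08, 0, 0, 0, 0, 2.8], [3.7, -1.42, 0, 0, 0, 0, 2.8], [3.7, -1.42, 0, 0, 0, 0, 2.8], [3.7, -1.42, 0, 0, 0, 0, 2.8], [3.7, -1.42, 0, 0, 0, 0, 2.8], [3.7, -1.42, 0, 0, 0, 0, 2.8], [3.6, -1.42, 0, 0, 0, 0, 2.8], [2.0, -0.76, 0, 0, 0, 0, 2.8], [1.0, -0.39, 0, 0, 0, 0, 2.8]]])

```text
time_s: 19.6
tool_pos: [481.1, 209.5, 284.5]
eef_rot: [-0.001, 0.798, 0.602, -0.001]
force: [0.8, -0.2, -1.6]
opening: 35.7
grip_force: 29.5
```

Emit:
servo_tool(moves=[[[0, 0, 0, 0, 0, 0, 2.8], [0, 0, 0, 0, 0, 0, 2.8], [0, 0, 0, 0, 0, 0, 2.8]]])

```text
time_s: 19.9
tool_pos: [482.6, 206.3, 286.1]
eef_rot: [0.0, 0.799, 0.601, -0.0]
force: [-0.2, 0.2, -2.7]
opening: 35.6
grip_force: 29.5
```

```bash
python3 - <<'E'
from h import *
import pickle
delta((482.4,207.5,221.5),-16.1)
w=read_camera("wrist");s=read_camera("side");pickle.dump(w,open("w8.pkl","wb"));pickle.dump(s,open("s8.pkl","wb"))
h=cv2.cvtColor(w["pixels"],cv2.COLOR_RGB2HSV);m=cv2.inRange(h,(5,70,70),(22,255,255));m[:120]=0;m[340:]=0;m[:,:180]=0;m[:,470:]=0
m=cv2.morphologyEx(m,cv2.MORPH_OPEN,np.ones((3,3),np.uint8))
q=max(cv2.findContours(m,0,1)[0],key=cv2.contourArea);print(cv2.boundingRect(q))
for z in(190,200):
    P=np.array([proj(w,(482.4+55*np.cos(t),207.5+55*np.sin(t),z)) for t in np.linspace(0,6.28,100)]);print(z,P.min(0).round(1),P.max(0).round(1))
hs=cv2.cvtColor(s["pixels"],cv2.COLOR_RGB2HSV);ms=cv2.inRange(hs,(5,90,120),(22,255,255));k=np.zeros_like(ms);k[200:295,250:330]=ms[200:295,250:330]
q=max(cv2.findContours(k,0,1)[0],key=cv2.contourArea);print("side",cv2.boundingRect(q))
for i,r in enumerate(m[120:340:8,180:470:6]):print(120+8*i,''.join('#' if v else '.' for v in r))
E
```

```text
t19.90 pos[482.6 206.3 286.1] F[-0.2  0.2 -2.7] yang-16.1 tiltz[-0.    -0.001 -1.   ] tool-delta cm[ 0.11 -0.05  6.46] turnz -0.000
(257, 170, 96, 112)
190 [257.6 168.3] [389.2 295.5]
200 [255.4 169.4] [391.3 300.4]
side (266, 238, 54, 17)
120 .................................................
128 .................................................
136 .................................................
144 .................................................
152 .................................................
160 .................................................
168 .................................................
176 ...................##########....................
184 ..................##########..#..................
192 ................###########.#.#..................
200 ...............##############.#..................
208 ..............###############.#..................
216 ..............###############.#...#..............
224 .............################.#.#.##.............
232 .............###############..#...##.............
240 .............#####.#####.#......#.##.............
248 .............########.........#...#..............
256 ..............######.........###..#..............
264 ..............######..........####...............
272 ...............####...........####...............
280 ................#................................
288 .................................................
296 .................................................
304 .................................................
312 .................................................
320 .................................................
328 .................................................
336 .................................................
```

The tray's left and top edges (257,170) match its expected place. Lowering to just above it.

Emit:
servo_tool(moves=[[[0.1, -0.05, 1, 0, 0, 0, 2.8], [0, 0, 1.5, 0, 0, 0, 2.8], [0, 0, 1.5, 0, 0, 0, 2.8], [0, 0, 1, 0, 0, 0, 2.8], [0, 0, 0.6, 0, 0, 0, 2.8], [0, 0, 0.2, 0, 0, 0, 2.8], [0, 0, 0, 0, 0, 0, 2.8], [0, 0, 0, 0, 0, 0, 2.8]]])

```text
time_s: 20.8
tool_pos: [482.8, 208.7, 228.9]
eef_rot: [0.0, 0.799, 0.602, 0.0]
force: [0.6, 0.8, -1.3]
opening: 35.4
grip_force: 29.5
```

Emit:
servo_tool(moves=[[[0, 0, 0.1, 0, 0, 0, 2.8], [0, 0, 0.1, 0, 0, 0, 2.8], [0, 0, 0.1, 0, 0, 0, 2.8], [0, 0, 0, 0, 0, 0, 2.8]]])

```text
time_s: 21.2
tool_pos: [482.4, 208.5, 225.3]
eef_rot: [-0.0, 0.799, 0.602, -0.0]
force: [-0.3, -0.2, -2.2]
opening: 35.4
grip_force: 29.5
```

```bash
python3 -c "
from h import *
s=[get_state()['force'][2] for i in range(3)];tray();tray();print(s)"
```

```text
t21.25 tray row 246.00 cen 246.08 z~205.3 px/10mm -4.74 pos[482.4 208.5 225.3] F[ 0.25 -0.22 -2.32] op35.8 gf29.5
t21.30 tray row 245.96 cen 246.06 z~205.4 px/10mm -4.74 pos[482.5 208.5 225.4] F[ 0.26  0.09 -1.47] op35.7 gf29.5
[np.float64(-2.177893915610856), np.float64(-2.177893915610856), np.float64(-2.177893915610856)]
```

Emit:
servo_tool(moves=[[[0, 0, 0.1, 0, 0, 0, 2.8], [0, 0, 0, 0, 0, 0, 2.8]]])

```text
time_s: 21.5
tool_pos: [482.4, 208.5, 224.3]
eef_rot: [-0.0, 0.799, 0.602, -0.0]
force: [0.0, 0.2, -1.8]
opening: 35.8
grip_force: 29.5
```

Emit:
servo_tool(moves=[[[0, 0, 0.1, 0, 0, 0, 2.8], [0, 0, 0, 0, 0, 0, 2.8]]])

```text
time_s: 21.7
tool_pos: [482.4, 208.5, 223.2]
eef_rot: [-0.0, 0.799, 0.602, -0.0]
force: [-0.9, 0.1, -2.6]
opening: 35.8
grip_force: 29.5
```

Emit:
servo_tool(moves=[[[0, 0, 0.1, 0, 0, 0, 2.8], [0, 0, 0, 0, 0, 0, 2.8]]])

```text
time_s: 21.9
tool_pos: [482.4, 208.5, 222.3]
eef_rot: [-0.0, 0.799, 0.602, -0.0]
force: [-0.4, 0.0, -1.3]
opening: 35.8
grip_force: 29.5
```

Emit:
servo_tool(moves=[[[0, 0, 0.07, 0, 0, 0, 2.8], [0, 0, 0, 0, 0, 0, 2.8]]])

```text
time_s: 22.1
tool_pos: [482.5, 208.5, 221.6]
eef_rot: [-0.0, 0.799, 0.602, -0.0]
force: [-0.1, -0.4, -1.2]
opening: 36.3
grip_force: 29.5
```

Emit:
servo_tool(moves=[[[0, 0, 0.07, 0, 0, 0, 2.8], [0, 0, 0, 0, 0, 0, 2.8]]])

```text
time_s: 22.3
tool_pos: [482.6, 208.6, 221.1]
eef_rot: [0.0, 0.799, 0.602, 0.0]
force: [-0.1, -0.1, -0.7]
opening: 35.3
grip_force: 29.6
```

```bash
python3 -c "
from h import *
import time
for i in range(4): tray()"
```

```text
t22.35 tray row 246.09 cen 246.03 z~205.1 px/10mm -4.74 pos[482.5 208.6 221.1] F[-0.51 -0.52 -2.22] op35.7 gf29.6
t22.40 tray row 245.92 cen 246.00 z~205.4 px/10mm -4.74 pos[482.6 208.6 221.1] F[-0.79 -0.44 -0.23] op35.7 gf29.6
t22.45 tray row 246.09 cen 246.03 z~205.1 px/10mm -4.74 pos[482.5 208.5 221.1] F[-0.88  0.52 -1.37] op35.8 gf29.6
t22.50 tray row 246.07 cen 246.00 z~205.1 px/10mm -4.74 pos[482.5 208.6 221.1] F[-0.41 -0.62 -0.66] op35.6 gf29.6
```

Emit:
servo_tool(moves=[[[0, 0, 0.06, 0, 0, 0, 2.8], [0, 0, 0, 0, 0, 0, 2.8]]])

```text
time_s: 22.7
tool_pos: [482.7, 208.7, 220.9]
eef_rot: [-0.0, 0.799, 0.601, 0.0]
force: [-1.4, 0.7, 4.5]
opening: 35.8
grip_force: 30.0
```

```bash
python3 -c "
from h import *
for i in range(3): tray()"
```

```text
t22.75 tray row 246.09 cen 246.03 z~205.1 px/10mm -4.74 pos[482.7 208.7 220.8] F[-0.31 -0.5   4.49] op35.4 gf30.0
t22.80 tray row 246.00 cen 246.08 z~205.3 px/10mm -4.74 pos[482.6 208.7 220.8] F[-0.6   0.63  5.43] op35.7 gf30.0
t22.85 tray row 245.97 cen 246.05 z~205.3 px/10mm -4.74 pos[482.6 208.6 220.8] F[-1.67 -0.32  5.16] op35.9 gf30.0
```

Emit:
servo_tool(moves=[[[0, 0, 0.06, 0, 0, 0, 2.8], [0, 0, 0, 0, 0, 0, 2.8]]])

```text
time_s: 23.05
tool_pos: [482.8, 208.8, 220.6]
eef_rot: [-0.0, 0.799, 0.602, 0.001]
force: [-1.8, 0.2, 9.1]
opening: 35.6
grip_force: 30.3
```

```bash
python3 -c "
from h import *
for i in range(3): tray()"
```

```text
t23.10 tray row 246.20 cen 246.28 z~204.8 px/10mm -4.74 pos[482.7 208.8 220.6] F[-2.77 -0.22  9.28] op35.6 gf30.3
t23.15 tray row 246.32 cen 246.30 z~204.6 px/10mm -4.74 pos[482.8 208.8 220.6] F[-2.3   0.28  8.19] op35.3 gf30.3
t23.20 tray row 246.18 cen 246.27 z~204.9 px/10mm -4.74 pos[482.8 208.8 220.6] F[-1.31  0.24  9.25] op35.8 gf30.3
```

Contact at TCP 221, so the tray is at 200. I'll back off to near zero force, open slowly and rise.

Emit:
servo_tool(moves=[[[0, 0, -0.09, 0, 0, 0, 2.8], [0, 0, 0, 0, 0, 0, 3.4], [0, 0, 0, 0, 0, 0, 3.7], [0, 0, 0, 0, 0, 0, 4.2], [0, 0, 0, 0, 0, 0, 5], [0, 0, 0, 0, 0, 0, 6], [0, 0, 0, 0, 0, 0, 6.5], [0, 0, 0, 0, 0, 0, 6.5], [0, 0, 0, 0, 0, 0, 6.5]]])

```text
time_s: 24.1
tool_pos: [482.5, 208.5, 220.7]
eef_rot: [-0.0, 0.799, 0.601, -0.0]
force: [0.2, -0.1, 0.1]
opening: 65.2
grip_force: 0.0
```

```bash
python3 - <<'E'
from h import *
w=read_camera("wrist");tray()
g=cv2.resize(cv2.cvtColor(w["pixels"],cv2.COLOR_RGB2GRAY)[256:376,262:388],(42,20),interpolation=cv2.INTER_AREA)
for i,r in enumerate(g[::2]):print(256+12*i,' '.join(f"{v:3d}" for v in r))
E
```

```text
t24.20 tray row 246.07 cen 246.00 z~205.1 px/10mm -4.74 pos[482.5 208.5 220.7] F[-0.26  0.43  0.07] op64.9 gf0.0
256  60  61  60  59  55  54  59  63  62  59  56  58  59  61  63  64  64  66  67  68  69  69  72  73  72  76  73  74  72  69  64  59  52  49  50  53  54  52  49  50  52  54
268  59  60  60  59  56  54  57  63  63  61  60  61  62  63  64  65  66  69  73  74  75  76  78  78  82  81  78  78  80  74  73  72  70  59  50  54  54  51  48  50  52  54
280  60  60  60  59  56  54  57  63  62  60  59  62  72  80  82  82  79  74  71  69  69  70  73  77  81  86  87  89 109  92  82  74  72  69  57  53  53  50  48  50  52  54
292  57  59  60  59  66  80 111 130 119  98  68  58  41  41  43  46  47  49  49  50  50  50  50  48  46  45  43  44  43  59  85  85  72  68  51  59  56  49  59  84  81  70
304  78 119 124 123 118 112 114 128 125  46  48  52  54  55  56  56  56  56  57  56  57  56  56  56  56  56  55  84  86  80  66  48  82 100 105 111 107 100 100 105 110  79
316 125 121 122 122 118 112 113 104  48  53  52  54  54  56  59  61  61  61  63  63  64  63  63  62  61  60  58  56  71  94  92  88  81  90 105 109 106  98 100 106 110 114
328  36  46 130  93  73  92 109  66  49  52  56  58  59  60  62  64  66  50  50  69  67  68  62  57  64  63  62  61  59  61 103  96  90  87 105 110 120 138 161 167 167 167
340 163 165 168 134  34  40  40  40  44  48  54  58  59  62  46  35  63  62  63  59  56  63  63  63  58  55  61  60  99 114 109  96 101  92 102 160 165 166 166 167 168 168
352 159 158 158 161 165 166 167 167 166 167 152  89  55  57  59  60  52  31  61  60  60  51  39  60  60  59  70  99 113 123 149 168 168 168 159 146 148 147 138 138 140 145
364 164 165 166 167 167 168 167 166 166 166 165 166 164 161 162 108 100 103  90  86  85  87  93  98 110 122 127 160 164 165 166 167 168 168 169 169 166 161 158 157 159 164
```

The shaker stands unmoved after release. Retreating straight up.

Emit:
servo_tool(moves=[[[0, 0, -0.5, 0, 0, 0, 6.5], [0, 0, -1, 0, 0, 0, 6.5], [0, 0, -2, 0, 0, 0, 6.5], [0, 0, -3, 0, 0, 0, 6.5], [0, 0, -3, 0, 0, 0, 6.5], [0, 0, -2, 0, 0, 0, 6.5], [0, 0, -1, 0, 0, 0, 6.5], [-1, 0, 0, 0, 0, 0, 6.5], [-1, 0, 0, 0, 0, 0, 6.5], [0, 0, 0, 0, 0, 0, 6.5]]])

```text
time_s: 25.2
tool_pos: [475.9, 187.7, 344.6]
eef_rot: [-0.0, 0.799, 0.601, -0.001]
force: [0.5, 0.1, -0.1]
opening: 64.7
grip_force: 0.0
```

```bash
python3 - <<'E'
from h import *
import pickle
delta((482,208,300));w=read_camera("wrist");s=read_camera("side")
s0=pickle.load(open("side5.pkl","rb"))
# bystanders unchanged in side view
d=np.abs(s["pixels"].astype(int)-s0["pixels"]).max(2)
print("egg diff",d[236:265,352:370].mean(),"jar diff",d[212:252,376:395].mean())
print("shaker axis base/top",[proj(w,(482.5,208.5,z)).round(0) for z in(200,290)],[proj(s,(482.5,208.5,z)).round(0) for z in(200,274,290)])
g=cv2.cvtColor(w["pixels"],cv2.COLOR_RGB2GRAY);u,v=map(int,proj(w,(482.5,208.5,245)))
G=cv2.resize(g[v-90:v+90,u-99:u+99],(33,30),interpolation=3)
for i,r in enumerate(G):print(v-90+6*i,' '.join(f"{x:3d}" for x in r))
G=cv2.resize(cv2.cvtColor(s["pixels"],cv2.COLOR_RGB2GRAY)[195:270,255:327],(36,38),interpolation=3)
for i,r in enumerate(G):print(195+2*i,' '.join(f"{x:3d}" for x in r))
E
```

```text
t25.20 pos[475.9 187.7 344.6] F[ 0.5  0.1 -0.1] yang-16.1 tiltz[-0.002 -0.001 -1.   ] tool-delta cm[2.13 0.03 4.45]
egg diff 1.9865900383141764 jar diff 1.8723684210526317
shaker axis base/top [array([325., 200.]), array([325., 222.])] [array([290., 248.]), array([290., 211.]), array([290., 203.])]
119  85 103 161 166 166 166 166 165 165 165 165 165 166 166 165 164 164 165 165 165 166 164 158 163 164 165 166 166 166 167 167 166 166
125  85  84 116 166 166 166 166 166 166 166 155 150 148 157 166 165 164 165 165 166 165 156 152 158 163 165 165 166 166 165 164 166 167
131  85  85  85 105 133 159 166 166 153 104  84  84  83  83 106 155 165 166 166 163 159 160 160 161 164 166 166 166 167 166 164 164 142
137  85  85  85  85  85  93 144 142  89  83  84  84  84  84  84  85 134 160 161 151 164 166 160 161 162 165 166 166 167 167 146  99  84
143  85  84  85  85  85  84  91  88  83  83  83  81  85  95 108 113 125 119 114 119 142 158 148 160 164 164 166 166 167 156  84  84  84
149  85  85  84  85  84  84  84  84  84  83  52  69 118 114 116 111 125 119 113 109 112  96  58 154 165 163 164 165 165 
[... 8203 characters left out ...]
 104 110 119 131 140 145 148 154 164 166 165 146 119 107 108 111 115 116 118 117 115 117 118 120 128 156 131
263 236 215 147 121 114 111 111 111 110 112 116 118 119 120 128 147 177 208 211 215 217 195 160 139 129 124 121 120 119 119 123 128 140 176 199 134
265 237 234 212 188 156 135 124 121 116 117 120 128 144 155 188 218 228 233 235 235 236 235 229 213 198 171 150 149 154 156 173 198 212 229 218 138
267 236 237 237 233 226 207 196 182 154 143 164 185 193 181 186 191 190 203 223 229 235 236 237 237 235 228 223 222 224 224 227 234 235 235 218 138
269 236 237 237 236 236 236 236 234 227 200 179 160 140 126 124 124 125 134 147 167 195 219 230 235 236 237 237 236 234 232 232 234 236 235 216 133
```

Side view numbers: the shaker stands upright on the tray axis (columns 279–299, rows 203–252, expected centre 290). The tray's lower edge is unchanged at row 262, and the egg cup and jar are unchanged. Handing in.

```bash
python3 -c "
from plant import *
print(finish_job())"
```

```text
the job is handed in; nothing more can be done
None
```

I raised the tray three clicks, let the column down onto its pawl, and stood the salt shaker upright on the tray. The spice jar and egg cup showed no change in the side view, and I handed the job in at about 25 s; no verdict came back.

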